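# One turn of the thickness planer's hand wheel

## Robot

A 7-joint arm with a two-finger parallel gripper is mounted at the origin on the work surface. World frame = base frame: x ahead of the robot, y to its left, z up, the work surface at z = 0. Lengths are in m, angles in rad, forces in N, time in s.
With the tool pointing down it reaches from about 0.425 to 0.875 m from the base axis. Payload 4.7 kg.
Tool frame: the origin (TCP) lies on the centre line of the jaws, within the pads' length; the fingertips stand 14 mm ahead of it and the grasp point (between the pads) lies 5 mm behind it; z points along the fingers, x is the direction in which the jaws open and shut, and the axes are right-handed (so a half turn about z gives the same grasp; the last joint's range is limited). The gripper opens to 87 mm and grips with 3 to 60 N. Pads are 19 mm wide; open, the fingers measure 117 mm over their backs; the gripper's body (75 mm by 190 mm) begins 51 mm behind the grasp point.
Start: joints at [1.328, 0.321, -0.07, 1.45, 0.023, 1.371, -0.057], TCP at [0.165, -0.629, 0.237] pointing down, gripper open.
Joint ranges: [-2.86, 2.86], [-0.3, 2.09], [-1.38, 1.24], [0.06, 2.45], [-1.56, 4.7], [0.09, 2.05], [-2.69, 2.69]. Speed limits (rad/s): [2.57, 2.57, 3.14, 3.14, 3.14, 3.14, 3.14].

## Interface

Orientations are given as a rotation vector (axis times angle).
In Python, from bench import ctrl gives the robot as it stands.
- The arm moves only by the tool drive_tool, never from a script. Its argument "rows" is a list that holds one entry, the list of rows, each a list of 5 numbers: the shift along the tool's x, y, z scaled (see below), then the turn about the tool's z scaled (see below), then the closure in counts, from 0 (fully open) to 255 (shut). In form: [[[dx, dy, dz, spin, jaw], ...]]. A call has 1 to 20 rows; each row is the pose to reach, as a shift and turn from the pose commanded when the call began, along the tool's axes at that moment, turning the shorter way round; what a row does not reach only later rows make up. The controller multiplies each number of a shift by 300 mm and each number of a turn by pi rad. A row lasts 1/8 s, in which the tool goes at most 62.5 mm and 10.7 degrees, less where a joint would pass 70% of its speed; a pose out of reach is approached as far as the arm can. A call with a number of a shift or a turn outside -1 to 1 is refused whole. A call with a gripper value outside its range is refused whole. The fingers move at their own pace and stop on an object; "grip_force" is the grip in N (left out, the last holds). Time passes only in rows, so rows that repeat a pose let the fingers close. It gives the time, the measured TCP pose, the force and the opening at its end, in the units of the state.
- ctrl.get_state(): the state, without advancing time (a new reading comes with each control period).
- ctrl.get_image(name): name is "side" or "top" or "wrist"; returns a dict with "img" (384x512x3 uint8, blue, green, red), "camera_matrix" (3x3 intrinsics, pixels), "R" (3x3) and "t" (3): a world point X has camera coordinates R X + t. Camera axes: x right, y down, z forward; pixel columns grow to the right and rows downward; lengths in m; the calibration is good to about 2 mm. The wrist camera is an equidistant fisheye: a pixel r from the principal point sees the ray r / f radians off the axis. A picture is of the moment at which its call begins. There is no depth.
- ctrl.close_job(): hands the job in, once; it reports no verdict.
The state is a dict: "time": time; "joint_positions": joint angles; "qd": joint speeds; "joint_torque": joint torques, N m; "position": TCP position; "tool_rot": TCP orientation; "ft_force": force on the tool from outside, world axes, zero at the start; "torque": the same for the moment, N m; "grip_width": opening from 0.0 (shut) to 1.0 (fully open).
Only numpy, scipy, OpenCV 4.12 (cv2) and the standard library are available. Lean on these libraries where they do the work, as an engineer would, in place of code of your own. Each camera call takes 0.05 s, during which the arm holds its last target.

## Task

Set the small bench thickness planer for the hull blank's next cut: push its hand wheel round clockwise (seen from above) by the upright handle through exactly one full turn, so that the handle stops back where it started. Push the handle gently with the fingers all the way, do not grip it, and leave everything else on the desk and on the planer's table where it lies.

Things in the scene. Friction and masses are not known exactly. Their poses are not given: they have to be found in the camera images.
- wheel (a joint): Angle of the planer's hand wheel in rad; grows as the wheel turns clockwise seen from above (6.283 more is one full turn, which lowers the cutter head 1 mm). No stop or detent within reach. It turns stiffly (about 3 N at the handle), does not spring back or coast, and stays where it is left. Starts anywhere between -2.6 and 2.6.
- wheel_centre (a point): Centre of the planer's hand wheel, on its upright axis, at the height of the rim's middle, about 226 mm above the desk. The wheel is of bare cast aluminium and lies level on top of the planer: a rim of 12 mm round bar, 122 mm over all, three spokes 120 degrees apart, and a hub 30 mm across that rises 13 mm above this point.
- handle_mid (a point): Middle of the wheel's handle, half-way up: a black upright round grip, 20 mm across and 50 mm tall, revolving freely on its own pin. It stands on the rim at the end of one spoke, 55 mm out from the wheel's axis, and reaches from 8 to 58 mm above wheel_centre; this point is 33 mm above wheel_centre. Nothing else on the planer stands above the rim but the hub.
- hull_blank: Pale basswood hull blank, 110 x 32 x 24 mm, pointed at one end, loose on the planer's table on the side towards the robot. Origin under its middle. Leave it where it lies.
- plank: Pale basswood offcut, 80 x 40 x 9 mm, loose on the planer's table on the far side. Origin under its middle. Leave it where it lies.
- cork_plug: Brown cork plug, 27 mm across at the top and 30 mm high, standing on the desk to the left of the planer. Origin under its middle. Leave it where it lies.
- tweezers: Long steel reach tweezers, 270 mm long and 7 mm high, lying on the desk to the right of the planer. Origin at mid-length on the desk. Leave them where they lie.
- flask: Clear pear-shaped glass flask lying in a dark wooden cradle, 205 x 106 mm and 121 mm high, on the left of the desk. Origin under the cradle's middle. Leave it where it lies.
- glue_bottle: Pale plastic glue bottle, 42 mm across and 105 mm high, standing on the right of the desk. Origin under its middle. Leave it where it stands.
- sanding_block: Cork sanding block, 95 x 50 x 27 mm, lying on the left of the desk, nearer the robot than the flask. Origin under its middle. Leave it where it lies.
- planer: Small grey bench thickness planer with four steel columns, 197 mm high under the wheel, 190 x 190 mm at its base, fixed to the desk. A narrow flat table, 330 mm long, 50 mm above the desk, runs through it along its x axis. Origin on the desk right under the wheel's axis. Its place and yaw differ each time.

How it is judged:
By the outcome, as a careful person would: the job done as asked, in the order asked, and still so for the second after the job is handed in, with the robot touching nothing.
It also fails if it takes over 61 s, if anything falls off the work surface, if the arm or the gripper's body presses on something with over 40 N, if the wrist force passes 120 N, or if a joint passes its speed limit or range.

## Working session

There is one attempt and no reset: what is moved stays moved. The work goes in short steps, Python scripts to look and compute and a tool call to move; the robot and the scene stay as the last step left them, time stands still between calls to the robot, and variables do not carry over. Pictures are saved under pics/ and viewed, and the job is handed in when it is done.

Besides the shell and the picture viewer there is one more tool, called after "Request:" as a command line: name --argument value ..., lists and objects as JSON in quotes. drive_tool: Moves the arm, as the interface text tells. Its arguments: {"type":"object","properties":{"rows":{"type":"array"},"grip_force":{"type":"number"}},"required":["rows"]}

```bash
mkdir -p pics; ls; python3 - <<'E'
from bench import ctrl
import cv2,numpy as np
s=ctrl.get_state()
for k,v in s.items(): print(k,np.round(v,4))
for n in("side","top","wrist"):
    d=ctrl.get_image(n); cv2.imwrite(f"pics/{n}0.png",d["img"])
    print(n,np.round(d["camera_matrix"],2).tolist(),np.round(d["R"],4).tolist(),np.round(d["t"],4).tolist())
E
```

```text
pics
time 0.0
joint_positions [ 1.3281  0.3218 -0.0701  1.4517  0.0226  1.3708 -0.0569]
qd [-0.      0.0016 -0.0008  0.0015  0.0004  0.0016  0.0023]
joint_torque [ 1.00000e-04 -4.91292e+01 -4.03800e-01 -3.12526e+01 -6.40000e-02
  4.38000e-02  1.00000e-04]
position [ 0.1649 -0.6282  0.2355]
tool_rot [-2.4868  1.918   0.0025]
ft_force [ 0.271   0.4615 -0.9055]
torque [-0.0633  0.0092  0.004 ]
grip_width 1.0004
side [[354.9, 0.0, 252.36], [0.0, 354.9, 186.04], [0.0, 0.0, 1.0]] [[0.8079, 0.5894, -0.0007], [0.4513, -0.6193, -0.6425], [-0.3791, 0.5188, -0.7663]] [-0.4002, -0.1077, 1.4109]
top [[477.05, 0.0, 242.35], [0.0, 477.05, 190.35], [0.0, 0.0, 1.0]] [[0.0166, -0.9998, 0.0134], [-0.9935, -0.018, -0.1125], [0.1127, -0.0115, -0.9936]] [-0.0381, 0.4806, 1.5735]
wrist [[297.32, 0.0, 261.22], [0.0, 297.32, 188.56], [0.0, 0.0, 1.0]] [[0.2538, -0.9673, -0.0012], [-0.9285, -0.244, 0.2798], [-0.271, -0.0699, -0.9601]] [-0.6502, -0.0339, 0.3904]
```

View pics/side0.png

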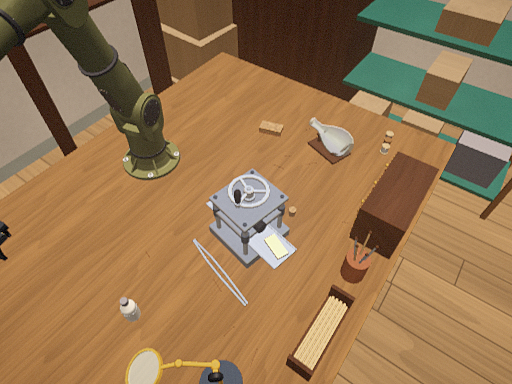

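View pics/top0.png

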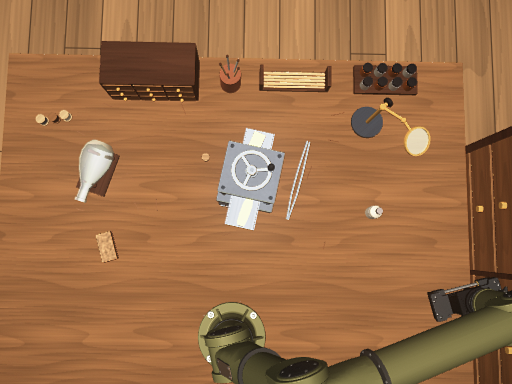

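View pics/wrist0.png

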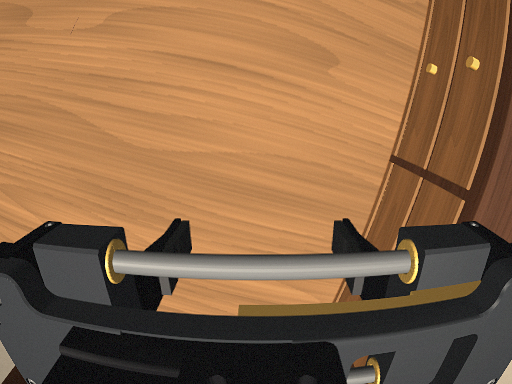

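The top view shows the wheel at about (251,170) with the handle at its right, near (271,167). The side view shows the handle near (237,196). Next I'll measure them.

```bash
cat > h.py <<'E'
from bench import ctrl
import cv2,numpy as np
def ray(d,u,v):
    K=d["camera_matrix"];R=np.array(d["R"]);t=np.array(d["t"])
    return -R.T@t, R.T@(np.linalg.inv(K)@np.array([u,v,1.0]))
def onz(d,u,v,z):
    o,r=ray(d,u,v); return o+r*(z-o[2])/r[2]
def proj(d,X):
    p=np.array(d["R"])@np.array(X)+np.array(d["t"]); p=np.array(d["camera_matrix"])@p; return p[:2]/p[2]
def blob(m):
    n,l,s,c=cv2.connectedComponentsWithStats(m.astype(np.uint8))
    return [(s[i].tolist(),c[i].round(2).tolist()) for i in range(1,n) if s[i,4]>12]
E
python3 - <<'E'
from h import *
d=ctrl.get_image("top"); im=d["img"]
c=im[120:220,200:300]; cv2.imwrite("pics/tc.png",cv2.resize(c,None,fx=6,fy=6,interpolation=cv2.INTER_CUBIC))
s=ctrl.get_image("side"); c2=s["img"][160:280,190:310]; cv2.imwrite("pics/sc.png",cv2.resize(c2,None,fx=5,fy=5,interpolation=cv2.INTER_CUBIC))
g=c.max(2); print("dark",blob(g<60)); 
m=np.zeros(im.shape[:2],bool); m[140:200,222:284]=(im[140:200,222:284].min(2)>185)
print("bright",blob(m))
print("dark side",[b for b in blob(c2.max(2)<60)])
E
```

```text
dark [([68, 44, 6, 7, 26], [70.38, 47.04])]
bright [([243, 140, 31, 10, 191], [259.51, 142.96]), ([231, 150, 41, 40, 558], [250.1, 169.62]), ([230, 196, 21, 4, 54], [237.52, 197.96])]
dark side [([44, 32, 7, 11, 42], [46.86, 37.43]), ([64, 64, 12, 9, 36], [70.06, 68.44])]
```

View pics/tc.png

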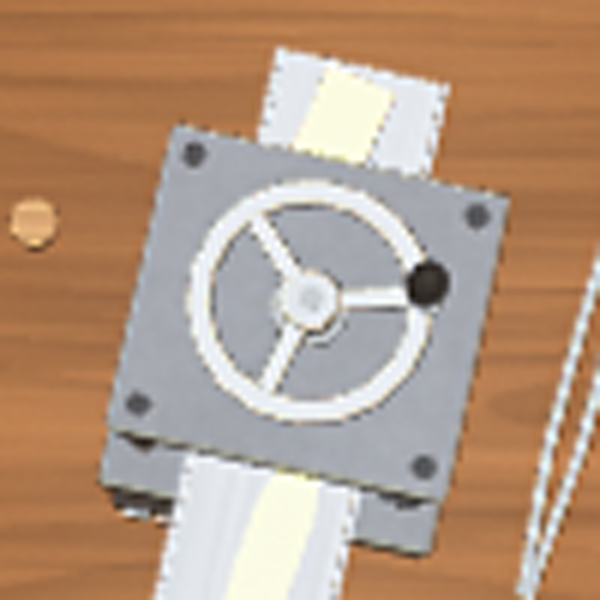

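View pics/sc.png

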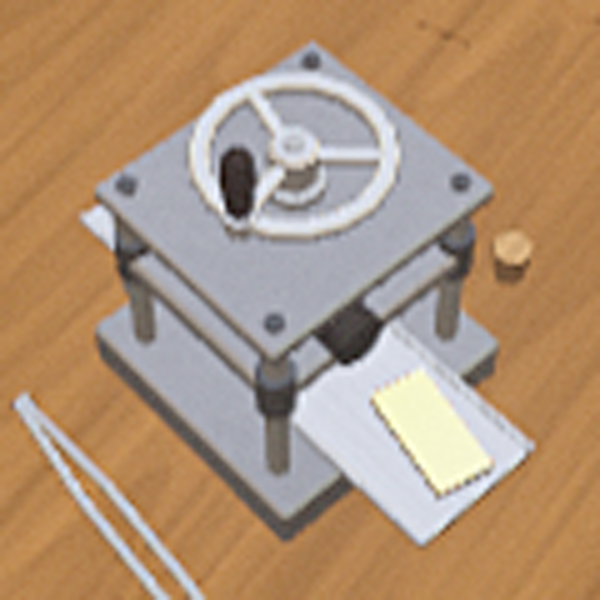

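```bash
python3 - <<'E'
from h import *
from scipy.optimize import least_squares
a=np.linspace(0,2*np.pi,720,endpoint=False)
res={}
for n in("top","side"):
    d=ctrl.get_image(n); res[n]=d; im=d["img"]
    x0,y0,x1,y1=(225,145,280,195) if n=="top" else (222,170,276,212)
    m=np.zeros(im.shape[:2],np.uint8); m[y0:y1,x0:x1]=(im[y0:y1,x0:x1].min(2)>180)
    N,l,s,c=cv2.connectedComponentsWithStats(m); i=1+np.argmax(s[1:,4]); m=(l==i).astype(np.uint8)
    cs,_=cv2.findContours(m,cv2.RETR_EXTERNAL,cv2.CHAIN_APPROX_NONE); p=cs[0][:,0,:].astype(float)
    # cast contour onto rim mid plane, circle-fit robustly
    q=np.array([onz(d,u,v,0.226)[:2] for u,v in p])
    f=least_squares(lambda w:np.hypot(*(q-w[:2]).T)-w[2],[*q.mean(0),.06],loss="soft_l1",f_scale=.001)
    print(n,"centre",f.x.round(4), s[i])
    dark=blob((im[y0:y1,x0:x1].max(2)<80)); print(dark)
    for st,cc in dark:
        u,v=cc[0]+x0,cc[1]+y0
        if n=="top": print("handle top-ish",onz(d,u,v,.279))
        else: print("handle mid",onz(d,u,v,.259))
E
```

```text
top centre [ 0.5204 -0.0472  0.054 ] [231 150  41  40 573]
[([43, 19, 7, 7, 39], [45.77, 21.87])]
handle top-ish [ 0.52123599 -0.10653891  0.279     ]
side centre [ 0.5183 -0.0469  0.0572] [228 174  42  33 482]
[([12, 20, 7, 14, 73], [14.95, 26.03])]
handle mid [ 0.52149784 -0.10620948  0.259     ]
```

```bash
python3 - <<'E'
from h import *
from scipy.optimize import least_squares
for n in("top","side"):
    d=ctrl.get_image(n); im=d["img"]
    x0,y0,x1,y1=(225,145,280,195) if n=="top" else (222,170,276,212)
    m=np.zeros(im.shape[:2],np.uint8); m[y0:y1,x0:x1]=(im[y0:y1,x0:x1].min(2)>180)
    N,l,s,c=cv2.connectedComponentsWithStats(m); i=1+np.argmax(s[1:,4]); m=(l==i).astype(np.uint8)
    cs,_=cv2.findContours(m,cv2.RETR_EXTERNAL,cv2.CHAIN_APPROX_NONE); p=cv2.convexHull(cs[0])[:,0,:].astype(float)
    q=np.array([onz(d,u,v,0.226)[:2] for u,v in p])
    k=np.hypot(*(q-[.521,-.106]).T)>.02; q=q[k]
    f=least_squares(lambda w:np.hypot(*(q-w[:2]).T)-w[2],[*q.mean(0),.06],loss="soft_l1",f_scale=.001)
    print(n,"centre",f.x.round(4),np.abs(f.fun).max(),len(q))
    # hub: bright blob top at z=.239
    if n=="top": print("hub",onz(d,200+311/6-.4,120+298/6-.4,.239))
    else: print("hub",onz(d,190+295/5-.4,160+146/5-.4,.239))
E
```

```text
top centre [ 0.521  -0.052   0.0598] 0.0014852839030983153 23
hub [ 0.51966661 -0.05285518  0.239     ]
side centre [ 0.5166 -0.0477  0.0598] 0.0010170049785111282 20
hub [ 0.521917  -0.0541172  0.239    ]
```

Wheel centre is about (0.520, -0.052) and the handle about (0.521, -0.106), at radius 54 mm. Clockwise from there goes first towards the robot, so the shut fingers belong on the far side (+x). I'll approach high, close the jaws on the way, and square the tool to the world axes.

Request:
drive_tool --rows '[[[0,0,-0.16,0,255],[0,0,-0.315,0,255],[-0.1,-0.12,-0.315,0.02,255],[-0.22,-0.27,-0.315,0.04,255],[-0.34,-0.42,-0.315,0.06,255],[-0.46,-0.57,-0.315,0.0817,255],[-0.57,-0.71,-0.315,0.0817,255],[-0.667,-0.833,-0.315,0.0817,255],[-0.667,-0.833,-0.315,0.0817,255],[-0.667,-0.833,-0.315,0.0817,255],[-0.667,-0.833,-0.315,0.0817,255]]]' --grip_force 20

```text
time: 1.82
position: [0.3548, -0.373, 0.331]
tool_rot: [2.218, -2.224, -0.0]
ft_force: [-1.2, -0.3, 0.9]
grip_width: 0.007
```

Request:
drive_tool --rows '[[[-0.15,-0.11,0,0,255],[-0.31,-0.23,0,0,255],[-0.47,-0.35,0,0,255],[-0.63,-0.46,0,0,255],[-0.79,-0.58,0,0,255],[-0.9,-0.66,0,0,255],[-0.943,-0.69,0,0,255],[-0.943,-0.69,0,0,255],[-0.943,-0.69,0,0,255]]]'

```text
time: 2.95
position: [0.5622, -0.0915, 0.3309]
tool_rot: [2.216, -2.224, 0.001]
ft_force: [-0.7, -0.4, -0.3]
grip_width: 0.006
```

```bash
python3 - <<'E'
from h import *
s=ctrl.get_state(); print(s["time"],s["position"],s["tool_rot"],s["joint_positions"],s["ft_force"])
w=ctrl.get_image("wrist"); cv2.imwrite("pics/w1.png",w["img"])
d=ctrl.get_image("side"); cv2.imwrite("pics/s1.png",cv2.resize(d["img"][140:280,170:330],None,fx=4,fy=4,interpolation=cv2.INTER_CUBIC))
t=ctrl.get_image("top"); cv2.imwrite("pics/t1.png",cv2.resize(t["img"][100:250,170:340],None,fx=4,fy=4))
print(proj(d,s["position"]))
E
```

```text
2.95 [ 0.56219653 -0.09146082  0.33089049] [ 2.21644816e+00 -2.22441656e+00  5.07956312e-04] [ 0.63459888  0.16072928 -0.59100852  1.48541318  0.09066424  1.52327208
 -1.5291907 ] [-0.67961363 -0.3755972  -0.25186983]
[252.30207459 182.10320468]
```

View pics/w1.png

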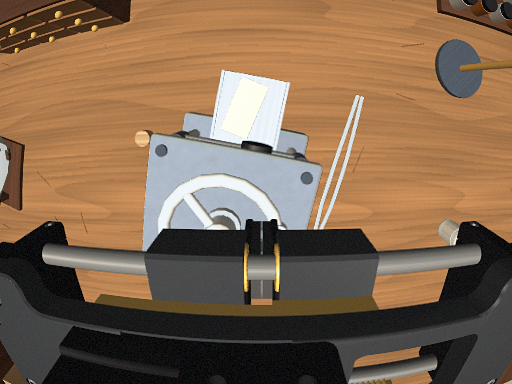

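View pics/s1.png

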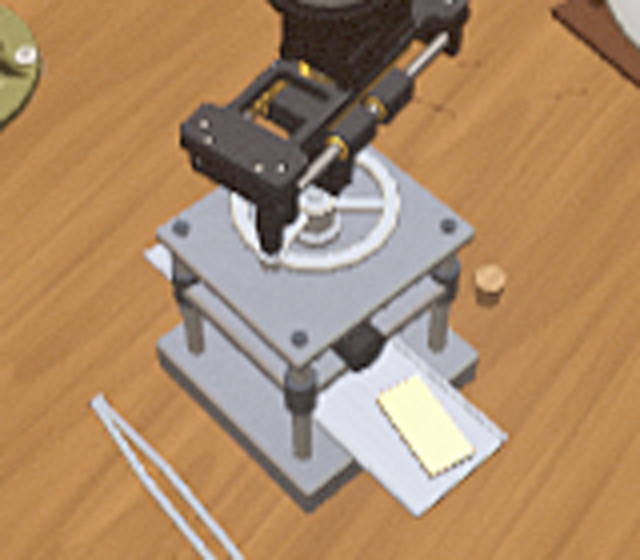

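The wrist view shows the shut fingers beyond the wheel. The side view shows the fingertips at crop (340,185) and the handle at (270,230), with clear space between them. Next I'll lower behind the handle.

Request:
drive_tool --rows '[[[0,0,0.08,0,255],[0,0,0.16,0,255],[0,0,0.223,0,255],[0,0,0.223,0,255],[0,0,0.223,0,255],[0,0,0.223,0,255]]]'

```text
time: 3.85
position: [0.5635, -0.0888, 0.2653]
tool_rot: [-2.221, 2.221, -0.003]
ft_force: [0.3, 0.5, 0.9]
grip_width: 0.004
```

```bash
cat > look.py <<'E'
from h import *
import sys
k=sys.argv[1]
s=ctrl.get_state(); print(s["time"],s["position"].round(4) if hasattr(s["position"],"round") else s["position"],np.round(s["ft_force"],2))
d=ctrl.get_image("side"); cv2.imwrite(f"pics/s{k}.png",cv2.resize(d["img"][160:230,205:295],None,fx=8,fy=8,interpolation=cv2.INTER_CUBIC))
t=ctrl.get_image("top"); cv2.imwrite(f"pics/t{k}.png",cv2.resize(t["img"][120:220,200:300],None,fx=6,fy=6,interpolation=cv2.INTER_CUBIC))
E
python3 look.py 2
```

```text
3.85 [ 0.5635 -0.0888  0.2653] [0.3  0.52 0.85]
```

View pics/s2.png

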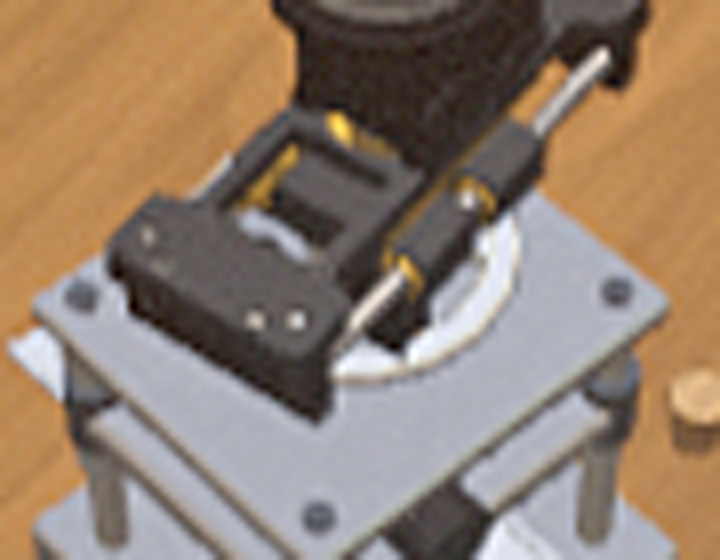

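View pics/t2.png

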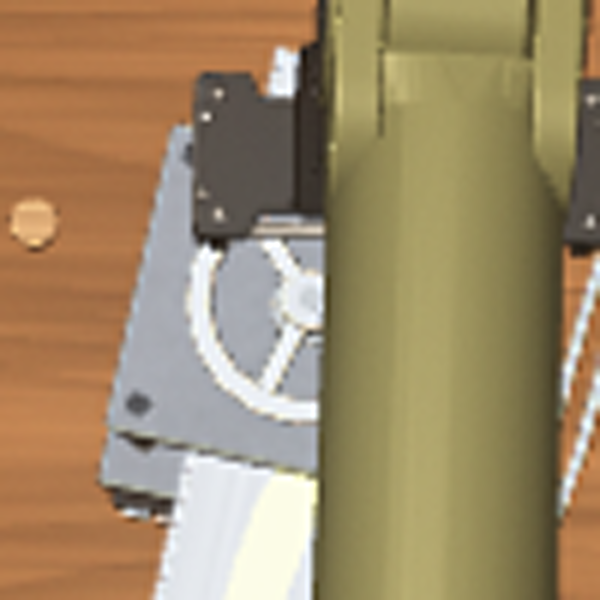

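The planer head is unchanged and the spokes are where they were. The gripper hides the handle from both cameras, so I'll stop a little short of a full turn, lift clear and look. Next I'll work out the arc.

```bash
python3 - <<'E'
import numpy as np
C=np.array([.520,-.0525]);R=.055
P=lambda a:C+R*np.array([np.cos(np.radians(a)),np.sin(np.radians(a))])
ref=np.array([.562,-.090]); a=-42
while a>-424:
    out=[]
    for i in range(20):
        if a-5<-422: break
        a-=5; d=(P(a)-ref)/.3; out.append([round(-d[1],3)+0.,round(-d[0],3)+0.])
    if not out: break
    ref=P(a); print(a,ref.round(4)); print(", ".join(f"[{x},{y},0,0,255]" for x,y in out))
E
```

```text
-142 [ 0.4767 -0.0864]
[0.009,0.015,0,0,255], [0.019,0.027,0,0,255], [0.029,0.04,0,0,255], [0.037,0.054,0,0,255], [0.044,0.068,0,0,255], [0.049,0.083,0,0,255], [0.054,0.099,0,0,255], [0.057,0.114,0,0,255], [0.058,0.13,0,0,255], [0.058,0.146,0,0,255], [0.057,0.162,0,0,255], [0.054,0.178,0,0,255], [0.05,0.194,0,0,255], [0.045,0.209,0,0,255], [0.038,0.223,0,0,255], [0.03,0.237,0,0,255], [0.021,0.25,0,0,255], [0.011,0.263,0,0,255], [0.0,0.274,0,0,255], [-0.012,0.284,0,0,255]
-242 [ 0.4942 -0.0039]
[-0.013,0.009,0,0,255], [-0.027,0.017,0,0,255], [-0.041,0.024,0,0,255], [-0.056,0.03,0,0,255], [-0.072,0.034,0,0,255], [-0.087,0.037,0,0,255], [-0.103,0.039,0,0,255], [-0.119,0.039,0,0,255], [-0.135,0.037,0,0,255], [-0.151,0.035,0,0,255], [-0.166,0.031,0,0,255], [-0.182,0.026,0,0,255], [-0.196,0.019,0,0,255], [-0.21,0.011,0,0,255], [-0.223,0.002,0,0,255], [-0.236,-0.008,0,0,255], [-0.247,-0.019,0,0,255], [-0.257,-0.032,0,0,255], [-0.267,-0.045,0,0,255], [-0.275,-0.058,0,0,255]
-342 [ 0.5723 -0.0355]
[-0.007,-0.014,0,0,255], [-0.012,-0.029,0,0,255], [-0.017,-0.045,0,0,255], [-0.02,-0.061,0,0,255], [-0.021,-0.076,0,0,255], [-0.021,-0.092,0,0,255], [-0.02,-0.108,0,0,255], [-0.017,-0.124,0,0,255], [-0.013,-0.14,0,0,255], [-0.008,-0.155,0,0,255], [-0.001,-0.169,0,0,255], [0.006,-0.183,0,0,255], [0.015,-0.196,0,0,255], [0.026,-0.209,0,0,255], [0.037,-0.22,0,0,255], [0.049,-0.231,0,0,255], [0.062,-0.24,0,0,255], [0.076,-0.248,0,0,255], [0.09,-0.255,0,0,255], [0.105,-0.26,0,0,255]
-422 [ 0.5458 -0.1011]
[0.015,-0.004,0,0,255], [0.031,-0.007,0,0,255], [0.047,-0.009,0,0,255], [0.063,-0.009,0,0,255], [0.079,-0.008,0,0,255], [0.095,-0.005,0,0,255], [0.11,-0.001,0,0,255], [0.125,0.004,0,0,255], [0.14,0.011,0,0,255], [0.154,0.019,0,0,255], [0.167,0.028,0,0,255], [0.179,0.038,0,0,255], [0.191,0.049,0,0,255], [0.201,0.061,0,0,255], [0.21,0.075,0,0,255], [0.219,0.088,0,0,255]
```

Request:
drive_tool --rows '[[[0.009,0.015,0,0,255],[0.019,0.027,0,0,255],[0.029,0.04,0,0,255],[0.037,0.054,0,0,255],[0.044,0.068,0,0,255],[0.049,0.083,0,0,255],[0.054,0.099,0,0,255],[0.057,0.114,0,0,255],[0.058,0.13,0,0,255],[0.058,0.146,0,0,255],[0.057,0.162,0,0,255],[0.054,0.178,0,0,255],[0.05,0.194,0,0,255],[0.045,0.209,0,0,255],[0.038,0.223,0,0,255],[0.03,0.237,0,0,255],[0.021,0.25,0,0,255],[0.011,0.263,0,0,255],[0.0,0.274,0,0,255],[-0.012,0.284,0,0,255]]]'

```text
time: 6.45
position: [0.4769, -0.0852, 0.2638]
tool_rot: [2.22, -2.221, -0.001]
ft_force: [1.1, -2.8, -0.7]
grip_width: 0.005
```

```bash
python3 look.py 3
```

```text
6.45 [ 0.4769 -0.0852  0.2638] [ 1.06 -2.81 -0.75]
```

View pics/s3.png

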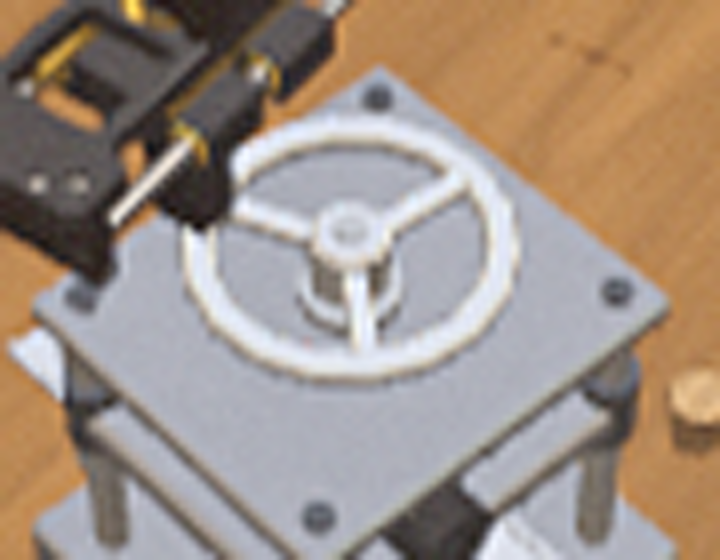

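View pics/t3.png

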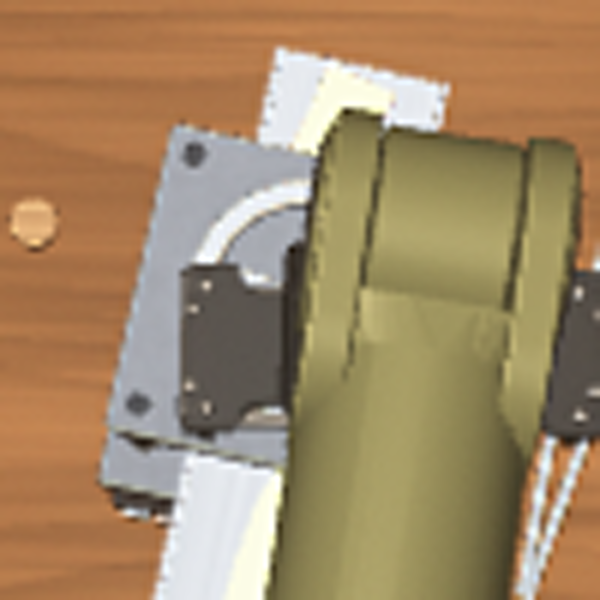

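The wheel has turned: the spokes moved and the handle spoke now points left under the fingers in the side view (240,205). The push is about 3 N, so I'll carry on.

Request:
drive_tool --rows '[[[-0.013,0.009,0,0,255],[-0.027,0.017,0,0,255],[-0.041,0.024,0,0,255],[-0.056,0.03,0,0,255],[-0.072,0.034,0,0,255],[-0.087,0.037,0,0,255],[-0.103,0.039,0,0,255],[-0.119,0.039,0,0,255],[-0.135,0.037,0,0,255],[-0.151,0.035,0,0,255],[-0.166,0.031,0,0,255],[-0.182,0.026,0,0,255],[-0.196,0.019,0,0,255],[-0.21,0.011,0,0,255],[-0.223,0.002,0,0,255],[-0.236,-0.008,0,0,255],[-0.247,-0.019,0,0,255],[-0.257,-0.032,0,0,255],[-0.267,-0.045,0,0,255],[-0.275,-0.058,0,0,255]]]'

```text
time: 9.05
position: [0.4951, -0.0023, 0.2638]
tool_rot: [2.222, -2.221, -0.001]
ft_force: [-3.0, -0.7, -0.9]
grip_width: 0.007
```

```bash
python3 look.py 4
```

```text
9.05 [ 0.4951 -0.0023  0.2638] [-3.01 -0.67 -0.87]
```

View pics/s4.png

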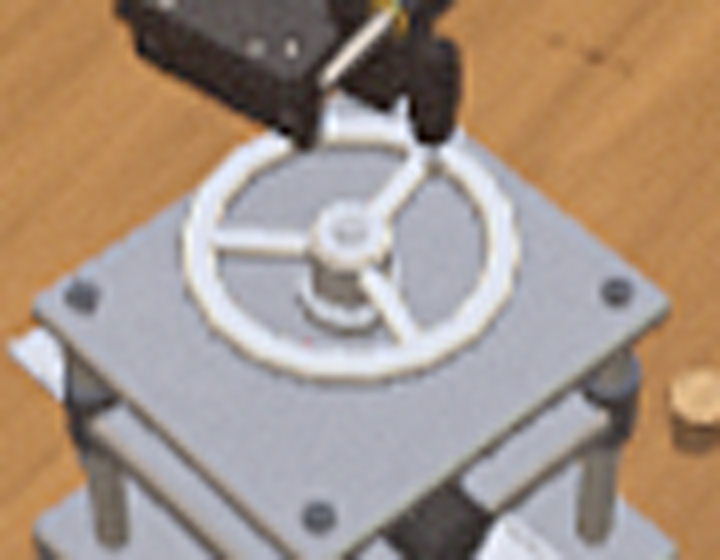

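The handle is now at (435,95), at the wheel's back right, with the fingers behind it. The push is still about 3 N.

Request:
drive_tool --rows '[[[-0.007,-0.014,0,0,255],[-0.012,-0.029,0,0,255],[-0.017,-0.045,0,0,255],[-0.02,-0.061,0,0,255],[-0.021,-0.076,0,0,255],[-0.021,-0.092,0,0,255],[-0.02,-0.108,0,0,255],[-0.017,-0.124,0,0,255],[-0.013,-0.14,0,0,255],[-0.008,-0.155,0,0,255],[-0.001,-0.169,0,0,255],[0.006,-0.183,0,0,255],[0.015,-0.196,0,0,255],[0.026,-0.209,0,0,255],[0.037,-0.22,0,0,255],[0.049,-0.231,0,0,255],[0.062,-0.24,0,0,255],[0.076,-0.248,0,0,255],[0.09,-0.255,0,0,255],[0.105,-0.26,0,0,255]]]'

```text
time: 11.65
position: [0.5733, -0.0344, 0.2643]
tool_rot: [-2.221, 2.221, -0.0]
ft_force: [-0.5, 3.0, 0.9]
grip_width: 0.007
```

```bash
python3 look.py 5
```

```text
11.65 [ 0.5733 -0.0344  0.2643] [-0.47  3.03  0.85]
```

View pics/s5.png

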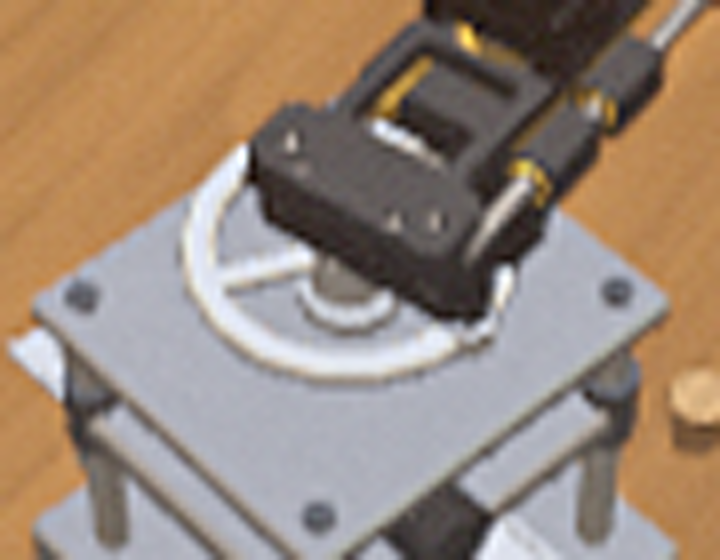

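View pics/t5.png

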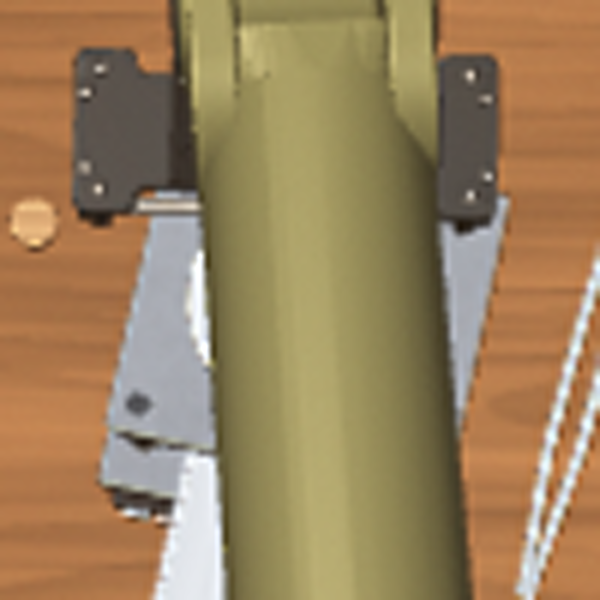

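```bash
python3 - <<'E'
from h import *
d=ctrl.get_image("side")
for u,v in((485,325),(478,338)):
    p=onz(d,205+u/8,160+v/8,.230); q=p[:2]-[.52,-.0525]; print(p,np.degrees(np.arctan2(q[1],q[0])),np.hypot(*q))
for a in(18,0,-5,-10,-15): print(a,(proj(d,[.52+.055*np.cos(np.radians(a)),-.0525+.055*np.sin(np.radians(a)),.230])-[205,160])*8)
E
```

```text
[ 0.58100611 -0.05457926  0.23      ] -1.9520448250741176 0.061041535694326306
[ 0.58228306 -0.0606705   0.23      ] -7.473574896459365 0.06281669049425322
18 [495.57620878 278.74250122]
0 [474.23319965 313.13204098]
-5 [465.85273765 321.65549867]
-10 [456.50794788 329.59109329]
-15 [446.26892056 336.86975071]
```

Request:
drive_tool --rows '[[[0.015,-0.004,0,0,255],[0.031,-0.007,0,0,255],[0.047,-0.009,0,0,255],[0.063,-0.009,0,0,255],[0.079,-0.008,0,0,255],[0.095,-0.005,0,0,255],[0.11,-0.001,0,0,255],[0.125,0.004,0,0,255],[0.14,0.011,0,0,255],[0.154,0.019,0,0,255],[0.167,0.028,0,0,255],[0.179,0.038,0,0,255],[0.191,0.049,0,0,255],[0.201,0.061,0,0,255],[0.21,0.075,0,0,255],[0.219,0.088,0,0,255],[0.219,0.088,0,0,255],[0.219,0.088,0,0,255]]]'

```text
time: 14.05
position: [0.5461, -0.1001, 0.2642]
tool_rot: [2.22, -2.221, -0.001]
ft_force: [-0.7, -1.2, -0.1]
grip_width: 0.003
```

```bash
python3 look.py 6
```

```text
14.05 [ 0.5461 -0.1001  0.2642] [-0.7  -1.2  -0.11]
```

View pics/s6.png

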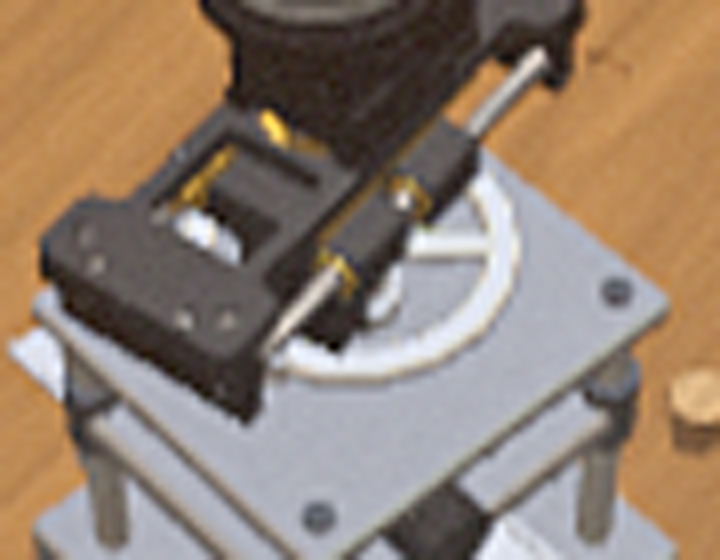

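The spoke at the right (450,245) is almost back to its starting place. I'll back off, lift, and move aside to see the handle.

Request:
drive_tool --rows '[[[-0.03,-0.04,0,0,255],[-0.03,-0.04,-0.12,0,255],[-0.03,-0.04,-0.25,0,255],[-0.03,-0.04,-0.25,0,255],[0.1,0.03,-0.25,0,255],[0.27,0.13,-0.25,0,255],[0.45,0.24,-0.25,0,255],[0.63,0.35,-0.25,0,255],[0.8,0.4,-0.25,0,255],[0.8,0.4,-0.25,0,255],[0.8,0.4,-0.25,0,255]]]'

```text
time: 15.52
position: [0.4275, -0.3388, 0.3382]
tool_rot: [-2.222, 2.219, 0.003]
ft_force: [0.4, 0.3, -0.5]
grip_width: 0.002
```

```bash
cat > meas.py <<'E'
from h import *
C=np.array([.520,-.0525])
def th(n,im):
    x0,y0,x1,y1=(260,150,284,185) if n=="top" else (222,170,250,212)
    m=(im[y0:y1,x0:x1].max(2)<80)
    b=max(blob(m),key=lambda b:b[0][4]); return b,b[1][0]+x0,b[1][1]+y0
for n in("top","side"):
    d=ctrl.get_image(n); i0=cv2.imread(f"pics/{n}0.png")
    for lab,im in(("start",i0),("now",d["img"])):
        b,u,v=th(n,im); p=onz(d,u,v,.279 if n=="top" else .259)[:2]
        print(n,lab,b,p.round(4),np.degrees(np.arctan2(*(p-C)[::-1])).round(2))
E
python3 look.py 7; python3 meas.py
```

```text
15.525 [ 0.4275 -0.3388  0.3382] [ 0.4   0.32 -0.52]
top start ([8, 14, 7, 7, 39], [10.77, 16.87]) [ 0.5212 -0.1065] -88.69
top now ([8, 13, 7, 7, 38], [10.79, 16.11]) [ 0.5234 -0.1066] -86.38
side start ([12, 20, 7, 14, 74], [14.99, 25.99]) [ 0.5215 -0.106 ] -88.39
side now ([13, 20, 6, 14, 72], [15.67, 26.43]) [ 0.5239 -0.1062] -85.83
```

View pics/s7.png

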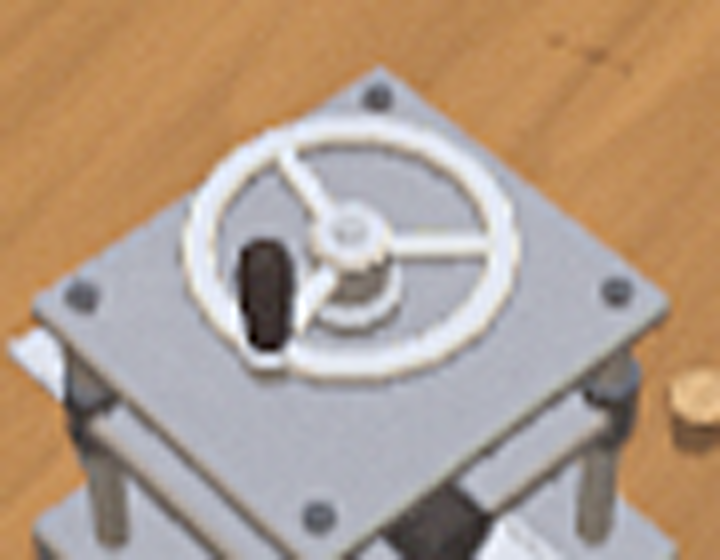

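View pics/t7.png

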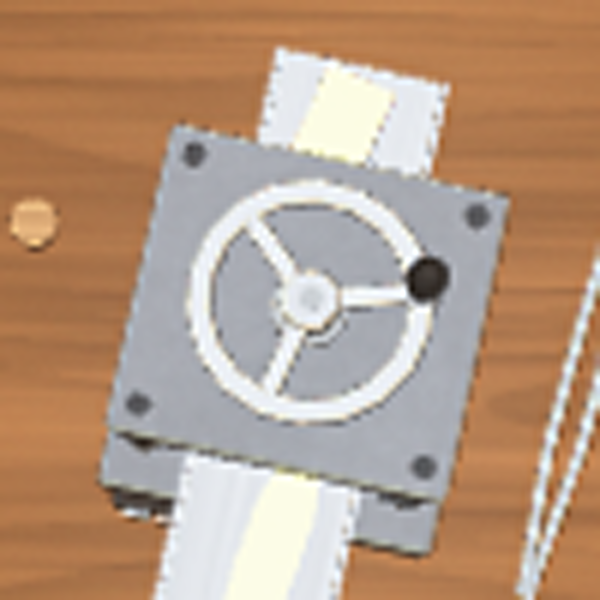

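The handle is about 2.4° (2.3 mm) short in both views: top (270.8,166.1) against (270.8,166.9) at the start. I'll return by the same path and push 2.3 mm beyond the last stop.

Request:
drive_tool --rows '[[[-0.17,-0.05,0,0,255],[-0.35,-0.16,0,0,255],[-0.53,-0.27,0,0,255],[-0.7,-0.37,0,0,255],[-0.83,-0.45,0,0,255],[-0.83,-0.45,0,0,255],[-0.83,-0.45,0.12,0,255],[-0.83,-0.45,0.25,0,255],[-0.83,-0.45,0.25,0,255],[-0.82,-0.433,0.25,0,255],[-0.81,-0.417,0.25,0,255],[-0.804,-0.407,0.25,0,255],[-0.8,-0.4,0.25,0,255],[-0.798,-0.397,0.25,0,255],[-0.796,-0.393,0.25,0,255],[-0.796,-0.393,0.25,0,255],[-0.796,-0.393,0.25,0,255]]]'

```text
time: 17.85
position: [0.5451, -0.101, 0.2644]
tool_rot: [-2.221, 2.22, -0.001]
ft_force: [2.7, -0.4, 1.0]
grip_width: 0.009
```

Request:
drive_tool --rows '[[[-0.03,-0.04,0,0,255],[-0.03,-0.04,-0.12,0,255],[-0.03,-0.04,-0.25,0,255],[-0.03,-0.04,-0.25,0,255],[0.1,0.03,-0.25,0,255],[0.27,0.13,-0.25,0,255],[0.45,0.24,-0.25,0,255],[0.63,0.35,-0.25,0,255],[0.8,0.4,-0.25,0,255],[0.8,0.4,-0.25,0,255],[0.8,0.4,-0.25,0,255]]]'

```text
time: 19.23
position: [0.425, -0.34, 0.3379]
tool_rot: [-2.222, 2.22, 0.004]
ft_force: [-0.1, 1.2, 0.6]
grip_width: 0.002
```

```bash
python3 look.py 8; python3 meas.py; python3 - <<'E'
from h import *
for n in("top","side"):
    d=ctrl.get_image(n); cv2.imwrite(f"pics/{n}_end.png",d["img"])
E
```

```text
19.225 [ 0.425  -0.34    0.3379] [-0.05  1.2   0.58]
top start ([8, 14, 7, 7, 39], [10.77, 16.87]) [ 0.5212 -0.1065] -88.69
top now ([8, 13, 7, 7, 37], [10.7, 16.14]) [ 0.5233 -0.1063] -86.46
side start ([12, 20, 7, 14, 74], [14.99, 25.99]) [ 0.5215 -0.106 ] -88.39
side now ([12, 20, 7, 14, 70], [15.46, 26.24]) [ 0.5231 -0.106 ] -86.73
```

View pics/top_end.png

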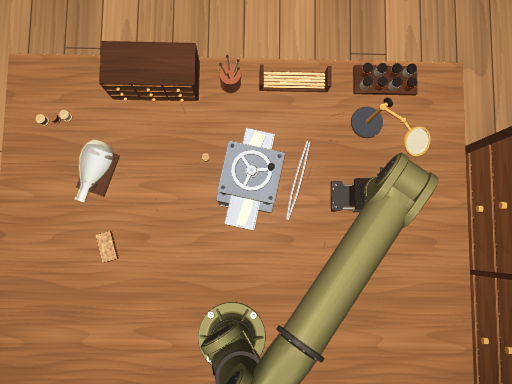

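View pics/side_end.png

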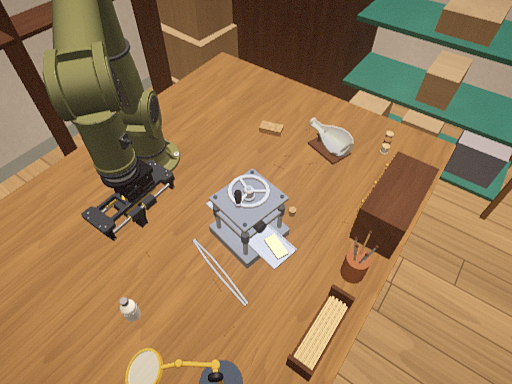

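The desk looks unchanged. The handle moved only part of the remainder, because the arm's give took up the rest. I'll measure again with sub-pixel weighting.

```bash
cat > meas2.py <<'E'
from h import *
C=np.array([.520,-.0525])
def th(n,im):
    x0,y0,x1,y1=(263,159,278,175) if n=="top" else (230,184,244,208)
    g=im[y0:y1,x0:x1].astype(float).max(2); w=np.clip(130-g,0,80)
    yy,xx=np.mgrid[y0:y1,x0:x1]; return (w*xx).sum()/w.sum(),(w*yy).sum()/w.sum()
for n in("top","side"):
    i0=cv2.imread(f"pics/{n}0.png"); N=[]
    for k in range(3):
        d=ctrl.get_image(n); N.append(th(n,d["img"]))
    for lab,(u,v) in(("start",th(n,i0)),("now",np.mean(N,0))):
        p=onz(d,u,v,.279 if n=="top" else .259)[:2]
        print(n,lab,round(u,2),round(v,2),p.round(4),np.degrees(np.arctan2(*(p-C)[::-1])).round(2))
E
python3 meas2.py
```

```text
top start 270.68 166.93 [ 0.521  -0.1063] -88.88
top now 270.77 166.26 [ 0.523  -0.1065] -86.83
side start 236.99 196.21 [ 0.522  -0.1066] -87.91
side now 237.46 196.41 [ 0.5234 -0.1064] -86.37
```

Still about 1.8° short. One more small push, 1.8 mm beyond the last stop and done the same way.

Request:
drive_tool --rows '[[[-0.17,-0.05,0,0,255],[-0.35,-0.16,0,0,255],[-0.53,-0.27,0,0,255],[-0.7,-0.37,0,0,255],[-0.83,-0.45,0,0,255],[-0.83,-0.45,0,0,255],[-0.83,-0.45,0.12,0,255],[-0.83,-0.45,0.25,0,255],[-0.83,-0.45,0.25,0,255],[-0.82,-0.433,0.25,0,255],[-0.81,-0.417,0.25,0,255],[-0.804,-0.407,0.25,0,255],[-0.8,-0.4,0.25,0,255],[-0.798,-0.397,0.25,0,255],[-0.797,-0.395,0.25,0,255],[-0.797,-0.395,0.25,0,255],[-0.797,-0.395,0.25,0,255]]]'

```text
time: 21.95
position: [0.5434, -0.102, 0.2643]
tool_rot: [-2.222, 2.221, -0.001]
ft_force: [2.4, -0.8, 1.3]
grip_width: 0.008
```

Request:
drive_tool --rows '[[[-0.03,-0.04,0,0,255],[-0.03,-0.04,-0.12,0,255],[-0.03,-0.04,-0.25,0,255],[-0.03,-0.04,-0.25,0,255],[0.1,0.03,-0.25,0,255],[0.27,0.13,-0.25,0,255],[0.45,0.24,-0.25,0,255],[0.63,0.35,-0.25,0,255],[0.8,0.4,-0.25,0,255],[0.8,0.4,-0.25,0,255],[0.8,0.4,-0.25,0,255]]]'

```text
time: 23.32
position: [0.4234, -0.3407, 0.3377]
tool_rot: [-2.222, 2.22, 0.005]
ft_force: [0.6, 1.0, 0.2]
grip_width: 0.006
```

```bash
python3 look.py 9; python3 meas2.py; python3 meas.py
```

```text
23.325 [ 0.4234 -0.3407  0.3377] [0.64 1.   0.15]
top start 270.68 166.93 [ 0.521  -0.1063] -88.88
top now 270.74 166.98 [ 0.5209 -0.1064] -89.03
side start 236.99 196.21 [ 0.522  -0.1066] -87.91
side now 236.93 196.2 [ 0.5218 -0.1067] -88.1
top start ([8, 14, 7, 7, 39], [10.77, 16.87]) [ 0.5212 -0.1065] -88.69
top now ([8, 14, 7, 7, 37], [10.76, 17.03]) [ 0.5208 -0.1065] -89.18
side start ([12, 20, 7, 14, 74], [14.99, 25.99]) [ 0.5215 -0.106 ] -88.39
side now ([12, 20, 7, 14, 73], [14.88, 26.11]) [ 0.5215 -0.1065] -88.4
```

View pics/t9.png

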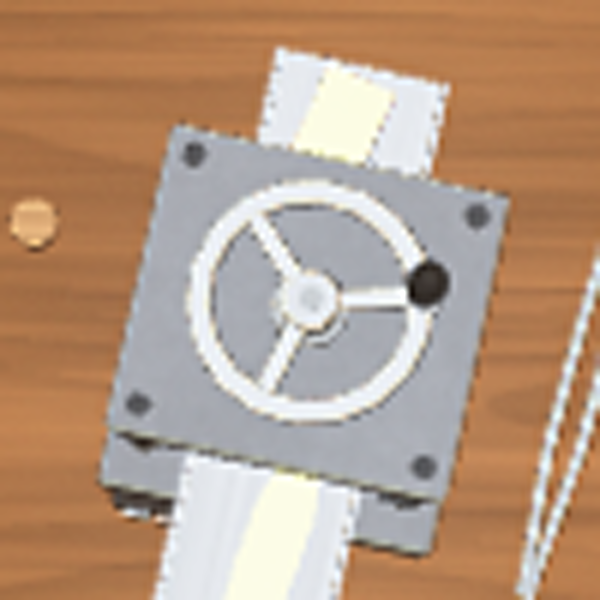

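The handle is back at its starting pixel, crop (427,284), within about 0.2°. The hull blank, plank, plug and tweezers look untouched, and the arm is clear. I'll hand the job in.

```bash
python3 -c "
from bench import ctrl
print(ctrl.close_job())"
```

```text
the job is handed in; nothing more can be done
None
```

I pushed the wheel clockwise through one full turn with the shut fingers, without gripping the handle, and handed the job in at about 23.5 s. The force was about 3 N at each reading along the way.

- **Corrections:** The main push stopped about 2.4° short. A first small push gained only about 0.6°, because the arm's give took up the rest. A second small push closed the gap.
- **Final angle:** By the sub-pixel measure, the handle is within about 0.2° of its start in both views: top -89.03° against -88.88°, side -88.10° against -87.91°. A coarser blob check agreed in the side view but read 0.5° past in the top view, which I put down to pixel coarseness.
- **Rest of the scene:** By eye, nothing else on the desk or the planer's table had moved. The arm was parked clear of everything.

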